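# Line up three glue blocks in the jig and mark the row

### The job

Make up the row for gluing: lift the third block out of the stock tray, lower it into the gluing jig's loading bay as the last of the row, and nudge all three blocks into one straight, tight row: square, flat, flush against the back fence, no gaps, and up against the end stop. Nudge gently: the blocks are soft wood that hard pushing bruises, and the stop is held only by friction and must not be shifted. Then press the sprung marking plunger behind the fence right down to its stop, let it come back up, and leave the row tight with the screw tub, tape roll and spring clamp undisturbed.

Things in the scene. Friction and masses are not known exactly. Their poses are not given: they have to be found in the camera images.
- jig: Gluing jig, fixed: plywood plate, x -60 to +100, y -130 to +130 mm, top at z 10. Origin at bench level under the finished row's centre line; x points to the back fence (away from the robot), y along the row to the end stop (left). Low front lip x -52 to -44, y -60 to +130, top z 18: fingers can push over it, but beside a 60 mm block there is no room for fingers at both its ends.
- fence_face (a point): Middle of the back fence's front face at its top edge: jig x +30, y 0, z 50 mm. The fence is wooden, 15 thick, runs the jig's full length (260); the blocks' 40 mm ends bear on it.
- bay (a point): Middle of the loading bay's floor (z 10), at jig x -2.5, y -66 mm, right end of the jig: 65 wide between fence and a bay wall (x -47 to -35, y -120 to -55, top z 50); sill (y -120 to -110, top z 20) behind, open to the row. A block is lowered in gripped across its 40 mm sides, fingers in line with the row, once the other blocks are closed up to the stop; then slid along the row.
- stop_face (a point): Centre of the contact face of the end stop, a steel angle 60 wide and 36 high with a black knob, on the jig plate, at jig y about +95 minus the joint end_stop, height 28 above the bench; axes parallel to the jig's. The first block's 60 mm side bears on this face. The stop slides if pushed with more than about 18 N.
- end_stop (a joint): Position of the end stop along the jig, m: it is set between 0 and 0.02 at the start; larger = further to the jig's -y (towards the row). Must be left where it is set.
- plunger_top (a point): Top centre of the sprung marking plunger, a black mushroom head 26 mm across on a dark steel housing, behind the fence at jig x +75, y 0, top 65 above the bench when up. Pressed straight down, 10 mm to its stop; the spring takes 1.7 N at first and 7.2 N at the stop.
- plunger (a joint): Travel of the marking plunger, m: 0 up, 0.010 down on its stop; springs back.
- tray: Stock tray, fixed: plywood pocket 84 x 72 mm. Floor at z 6, two side walls along its x (14 thick, 44 apart, top at z 46, 4 mm higher than the block in it), and at its x ends low lips (10 thick, 64 apart, top at z 18), so that the block can be gripped only across its 60 mm length, above the lips. Origin at bench level, centre.
- block_a: Wooden block 60 (its x) x 40 (its y) x 36 mm high, about 70 g; origin at the centre of its underside. Loose on the jig plate nearest the end stop: the first of the row. Soft: a push or squeeze of more than 30 N by the fingers bruises it. In the row its x is parallel to the jig's x.
- block_b: Same kind of block, loose on the jig plate beside the first: the middle of the row; bruised above 30 N in the same way.
- block_c: Same kind of block, standing in the stock tray with its x along the tray's x; to be the last of the row (jig's -y end).
- screw_tub: White tub with lid, 61 across, 54 high; leave alone. Origin at underside centre.
- tape_roll: Roll of tape lying flat, 104 across, 48 high; leave alone. Origin at underside centre.
- spring_clamp: Plastic spring clamp lying flat, 67 x 137 x 24; leave alone. Origin at underside centre.
Things that resemble listed ones, but are neither listed nor needed, are in the scene too. Leave any green, orange or purple look-alike of the block_c alone.

How it is judged:
By the outcome, as a careful person would: the job done as asked, in the order asked, and still so for the second after the job is handed in, with the robot touching nothing.
It also fails if it takes over 72 s, if anything falls off the work surface, if the arm or the gripper's body presses on something with over 40 N, if the wrist force passes 120 N, or if a joint passes its speed limit or range.

### The arm

A 6-joint arm with a two-finger parallel gripper is mounted at the origin on a cart in front of the work surface, level with it; the furniture and walls round the work are solid. World frame = base frame: x ahead of the robot, y to its left, z up, the work surface at z = 0. Lengths are in mm, angles in rad, forces in N, time in s.
With the tool pointing down it reaches from about 275 to 1000 mm from the base axis. Payload 8.4 kg.
Tool frame: the origin (TCP) lies between the finger pads; the fingertips stand 22 mm ahead of it and the grasp point (between the pads) lies 3 mm ahead of it; z points along the fingers, y is the line along which they close (so a half turn about z gives the same grasp; the last joint's range is limited). The gripper opens to 85 mm and grips with 20 to 120 N. Pads are 22 mm wide; open, the fingers measure 114 mm over their backs; the gripper's body (76 mm by 85 mm) begins 54 mm behind the grasp point. The pads swing forward as they close: fully open they stand 13 mm farther back than shut.
Start: joints at [1.154, 0.353, 1.633, -0, 1.155, -0.002], TCP at [251.878, 572.001, 253.281] pointing down, gripper open.
Joint ranges: [-2.63, 2.63], [-0.92, 2.1], [0.06, 2.66], [-1.3, 4.44], [0, 2.69], [-3.02, 3.02]. Speed limits (rad/s): [2.22, 2.22, 2.79, 3.14, 3.14, 3.14].

### API

Orientations are given as [roll, pitch, yaw] about the fixed x, y, z axes, in that order (R = Rz(yaw) Ry(pitch) Rx(roll)).
In Python, from rig import r, grab_frame gives the robot as it stands.
- The arm moves only by the shell command python3 -m inch 'ROWS' [FORCE]. ROWS is JSON, a list of rows, each a list of 7 numbers: the turn, a rotation vector about the tool's x, y, z as a fraction of full scale, then the shift along the tool's x, y, z as a fraction of full scale, then the closure, from 0 (fully open) to 1 (shut). In form: [[rx, ry, rz, dx, dy, dz, fingers], ...]. A call has 1 to 8 rows; each row shifts and turns the commanded pose from where the row before left it, along the tool's axes as they then stand; what a row does not reach is not made up. Full scale, the value 1, is 2.5 cm for a shift and pi rad for a turn. A row lasts 1/12 s, in which the tool goes at most 41.7 mm and 7.16 degrees, less where a joint would pass 70% of its speed; a pose out of reach is approached as far as the arm can. A call with a number of a shift or a turn outside -1 to 1 is refused whole. A call with a gripper value outside its range is refused whole. The fingers move at their own pace and stop on an object; FORCE is the grip in N (left out, the last holds). Time passes only in rows, so rows that do not move let the fingers close. It gives the time, the measured TCP pose, the force, the opening and the grip force at its end, in the units of the state.
- r.sense(): the state, without advancing time (a new reading comes with each control period).
- grab_frame(name): name is "scene" or "top" or "wrist"; returns a dict with "pixels" (420x560x3 uint8, red, green, blue), "z_map" (420x560 float32, mm along the optical axis (not along the pixel's ray), 0 where there is no reading), "vertical_fov" (degrees; the focal length in pixels is half the picture's height over the tangent of half this angle, whatever the lens; pixels are square), "cx", "cy" (the principal point, pixels), "cam_to_world" (4x4, takes a point from camera to world coordinates). Camera axes: x right, y down, z forward; pixel columns grow to the right and rows downward; lengths in mm; the calibration is good to about 2 mm. A picture is of the moment at which its call begins.
- r.sign_off(): hands the job in; it is judged then, once.
The state is a dict: "clock": time; "qpos": joint angles; "qvel": joint speeds; "joint_efforts": joint torques, N m; "eef_pos": TCP position; "tcp_rot": TCP orientation; "contact_force": force on the tool from outside, world axes, zero at the start; "wrist_torque": the same for the moment, N m; "opening": opening from 0.0 (shut) to 1.0 (fully open); "grasp_force": force on a finger pad.
Only numpy, scipy, OpenCV 4.12 (cv2) and the standard library are available. Lean on these libraries where they do the work, as an engineer would, in place of code of your own. Each camera call takes 0.05 s, during which the arm holds its last target. There are 200 camera calls.

## Working session

There is one attempt and no reset: what is moved stays moved. The work goes in short steps, Python scripts to look and compute and a shell command to move; the robot and the scene stay as the last step left them, time stands still between calls to the robot, and variables do not carry over. Pictures are saved under pics/ and viewed, at most 10 in all, crops included, and the job is handed in when it is done.

```bash
ls; mkdir -p pics; cat > h.py <<'E'
import numpy as np, cv2
from rig import r, grab_frame
def pts(f):
    H,W=f["z_map"].shape; fl=H/2/np.tan(np.radians(f["vertical_fov"])/2)
    v,u=np.mgrid[0:H,0:W]; z=f["z_map"]
    P=np.stack([(u-f["cx"])/fl*z,(v-f["cy"])/fl*z,z,np.ones_like(z)],-1)
    return (P@np.array(f["cam_to_world"]).T)[...,:3]
def save(f,n): cv2.imwrite(f"pics/{n}.png",cv2.cvtColor(f["pixels"],cv2.COLOR_RGB2BGR))
E
python3 - <<'E'
from h import *
for n in("scene","top"):
    f=grab_frame(n); save(f,n+"0"); print(n,f["vertical_fov"],f["cx"],f["cy"],np.round(f["cam_to_world"],3).tolist()); np.savez(n+"0.npz",P=pts(f),I=f["pixels"])
print(r.sense())
E
```

```text
pics
scene 55.50174898030058 282.76210973487787 209.01229044879022 [[0.917, -0.196, 0.346, 192.544], [-0.398, -0.489, 0.776, -823.524], [0.017, -0.85, -0.527, 638.013], [0.0, 0.0, 0.0, 1.0]]
top 57.48303437644517 275.47829920896424 209.8729419170557 [[0.007, -0.991, 0.13, 390.098], [-1.0, -0.008, -0.003, -3.009], [0.004, -0.13, -0.991, 1299.969], [0.0, 0.0, 0.0, 1.0]]
{'clock': 0.1, 'qpos': array([ 1.15361802e+00,  3.53555611e-01,  1.63404386e+00,  2.01481287e-05,
        1.15523887e+00, -2.41386650e-03]), 'qvel': array([-0.00079126, -0.00070604, -0.0023101 , -0.00034763, -0.00136087,
        0.00019733]), 'joint_efforts': array([-4.31375574e-04, -6.06354833e+01, -3.42821252e+01, -7.92202809e-05,
        3.90063869e-03,  2.09001584e-06]), 'eef_pos': array([251.69844911, 571.63805462, 252.65809682]), 'tcp_rot': array([-3.14034702e+00, -2.14300637e-05,  2.72682006e+00]), 'contact_force': array([ 0.39095724, -0.20362261, -0.03015814]), 'wrist_torque': array([ 0.0015332 , -0.02224311,  0.00749407]), 'grasp_force': 0.0, 'opening': 1.0019039476532936}
```

View pics/top0.png

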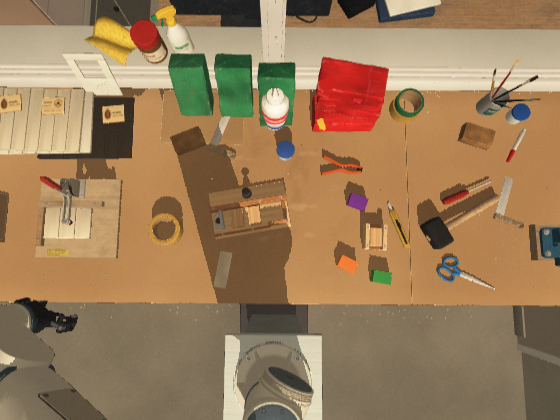

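View pics/scene0.png

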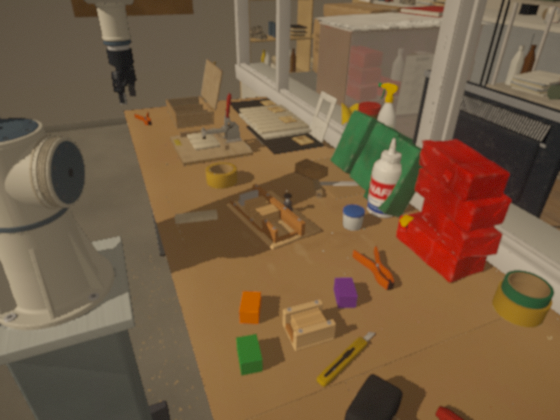

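The top view shows the jig at about (250,208) and the tray at (375,237). Possible matches for block_c are the natural block in the tray (375,237), orange (347,264), green (381,277) and purple (357,201). I choose the natural one in the tray. The tub is at (285,150), the clamp at (342,163) and the tape at (165,229).

```bash
python3 - <<'E'
from h import *
d=np.load("top0.npz");P=d["P"];I=d["I"]
c=cv2.cvtColor(I[170:260,200:400],cv2.COLOR_RGB2BGR)
cv2.imwrite("pics/crop1.png",cv2.resize(c,None,fx=4,fy=4,interpolation=cv2.INTER_CUBIC))
v,u=np.mgrid[0:420,0:560]
def rect(m,n):
    m=m.astype(np.uint8);k,l,s,_=cv2.connectedComponentsWithStats(m)
    for i in range(1,k):
        if s[i,4]>25:
            q=P[...,:2][l==i].astype(np.float32); (cx,cy),wh,a=cv2.minAreaRect(q); print(n,np.round([cx,cy,*wh,a],1),'z',np.round(np.median(P[...,2][l==i]),1),s[i,4])
Z=P[...,2]
J=(u>200)&(u<300)&(v>165)&(v<245); T=(u>355)&(u<395)&(v>215)&(v<257)
rect(J&(Z>5)&(Z<75),'jigall');rect(J&(Z>47.5)&(Z<54),'z50');rect(J&(Z>42)&(Z<48),'z46')
rect(J&(Z>54)&(Z<80),'high')
rect(T&(Z>3),'tray');rect(T&(Z>38),'tray hi')
E
```

```text
jigall [561.5  82.7 171.  266.3  10.3] z 13.2 3542
z50 [579.8  85.8  15.5 258.3  10.3] z 50.5 293
z50 [550.6  64.3  37.5  42.1  45.8] z 48.7 58
z50 [5.484e+02 1.233e+02 2.350e+01 3.280e+01 3.000e-01] z 49.3 30
z50 [518.2 -13.2  11.9  63.7  10.2] z 50.0 58
z46 [535.9 173.9  21.3  76.5  86. ] z 46.5 40
z46 [539.6  65.1  60.7  39.2   8.8] z 45.9 139
z46 [530.4 120.3  59.9  39.5   1.6] z 45.4 150
high [616.5  92.5  23.4  23.1  90. ] z 64.1 49
tray [ 525.1 -403.8   12.7   34.2   85.6] z 8.6 32
tray [ 454.6 -205.   106.6  415.4    6.1] z 42.7 683
tray hi [ 455.8 -187.5   91.5  380.9    6.1] z 44.8 466
```

View pics/crop1.png

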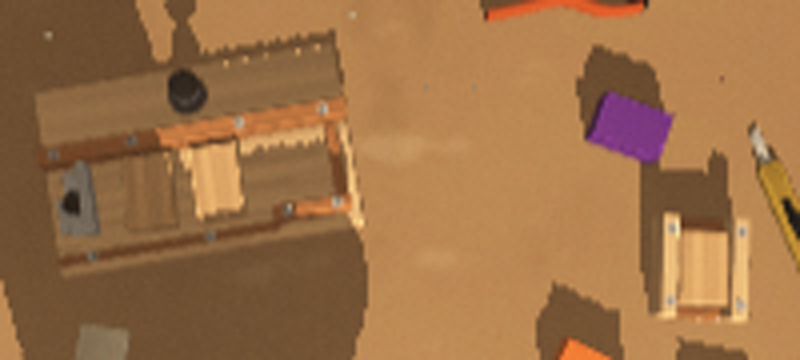

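The crop shows the jig with A (shaded, about (150,190) in the crop) near the steel stop at (75,200), and B at (217,180). The natural block sits in the tray at (703,265), with nothing else on it. Fitting gives a jig yaw of about 10.3° and an origin of about (543,79). Next I go over the jig for a wrist view.

```bash
cat >> h.py <<'E'
JO=np.array([542.9,79.1]); JY=np.radians(10.3)
def j2w(x,y,o=None,a=None):
    o=JO if o is None else o; a=JY if a is None else a
    return o+np.array([x*np.cos(a)-y*np.sin(a),x*np.sin(a)+y*np.cos(a)])
def w2j(P):
    d=np.asarray(P)[...,:2]-JO; c,s=np.cos(JY),np.sin(JY)
    return np.stack([d[...,0]*c+d[...,1]*s,-d[...,0]*s+d[...,1]*c],-1)
def plan(x,y,z,yaw):
    "turn (total fraction about tool z) first, then shift (total fractions) along the turned tool axes"
    s=r.sense(); p=s["eef_pos"]; t=s["tcp_rot"]
    dy=(yaw-t[2]+np.pi)%(2*np.pi)-np.pi; d=np.array([x,y,z])-p
    X=np.array([np.cos(yaw),np.sin(yaw)]);Y=np.array([np.sin(yaw),-np.cos(yaw)])
    print("at",p.round(1),t.round(3),"rz",round(-dy/np.pi,4),"shift",np.round([d[:2]@X/25,d[:2]@Y/25,-d[2]/25],2),"F",s["contact_force"].round(1),"t",round(s["clock"],2))
E
A="[0,0,0,-0.355,-0.974,-0.085,0]"
python3 -m inch '[[0,0,-0.0379,0,0,0,0],[0,0,-0.0379,0,0,0,0],[0,0,-0.0379,0,0,0,0],[0,0,-0.0379,0,0,0,0],[0,0,-0.0379,0,0,0,0],[0,0,0,-0.355,-0.974,-0.085,0],[0,0,0,-0.355,-0.974,-0.085,0],[0,0,0,-0.355,-0.974,-0.085,0]]'
python3 -m inch '[[0,0,0,-0.355,-0.974,-0.085,0],[0,0,0,-0.355,-0.974,-0.085,0],[0,0,0,-0.355,-0.974,-0.085,0],[0,0,0,-0.355,-0.974,-0.085,0],[0,0,0,-0.355,-0.974,-0.085,0],[0,0,0,-0.355,-0.974,-0.085,0],[0,0,0,-0.355,-0.974,-0.085,0],[0,0,0,-0.355,-0.974,-0.085,0]]'
python3 -m inch '[[0,0,0,-0.355,-0.974,-0.085,0],[0,0,0,-0.355,-0.974,-0.085,0],[0,0,0,-0.355,-0.974,-0.085,0],[0,0,0,-0.355,-0.974,-0.085,0],[0,0,0,-0.355,-0.974,-0.085,0],[0,0,0,-0.355,-0.974,-0.085,0],[0,0,0,-0.355,-0.974,-0.085,0],[0,0,0,-0.355,-0.974,-0.085,0]]'
python3 -m inch '[[0,0,0,-0.355,-0.974,-0.085,1],[0,0,0,-0.355,-0.974,-0.085,1],[0,0,0,-0.355,-0.974,-0.085,1],[0,0,0,0,0,0,1],[0,0,0,0,0,0,1]]' 20
python3 - <<'E'
from h import *
print(r.sense()["eef_pos"],r.sense()["tcp_rot"],r.sense()["qpos"])
f=grab_frame("wrist"); save(f,"w1"); np.savez("w1.npz",P=pts(f),I=f["pixels"])
print(np.round(f["cam_to_world"],3).tolist())
E
```

```text
clock: 0.77
eef_pos: [291.2, 504.0, 259.1]
tcp_rot: [-3.141, -0.001, -2.96]
contact_force: [0.9, -0.3, -0.6]
opening: 0.999
grasp_force: 0.0
clock: 1.43
eef_pos: [396.3, 324.7, 276.5]
tcp_rot: [-3.141, -0.0, -2.961]
contact_force: [0.9, 0.5, 0.8]
opening: 0.998
grasp_force: 0.0
clock: 2.1
eef_pos: [501.1, 145.9, 293.5]
tcp_rot: [-3.142, -0.001, -2.961]
contact_force: [0.2, -0.3, -0.2]
opening: 0.999
grasp_force: 0.0
clock: 2.52
eef_pos: [540.3, 79.2, 299.7]
tcp_rot: [3.141, -0.001, -2.963]
contact_force: [-0.5, -0.2, 0.2]
opening: 0.298
grasp_force: 0.0
[540.29380152  79.1796019  299.68911173] [ 3.14143838e+00 -6.65635034e-04 -2.96332194e+00] [ 1.42689772e-01  1.87299416e-01  1.75006043e+00  1.39752735e-04
  1.20490351e+00 -1.60642726e+00]
[[-0.176, 0.942, 0.285, 469.033], [0.984, 0.169, 0.051, 65.869], [-0.001, 0.289, -0.957, 420.055], [0.0, 0.0, 0.0, 1.0]]
```

View pics/w1.png

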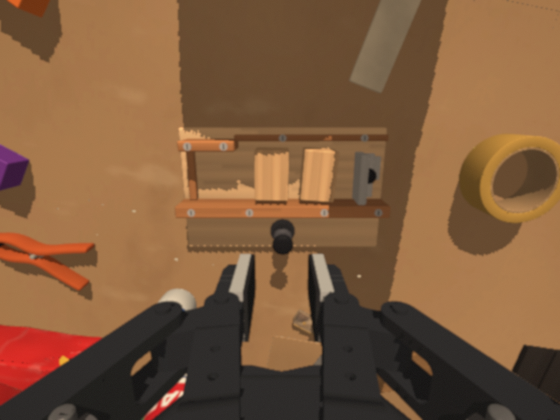

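The wrist view shows B at (271,175), A at (318,175), the stop at (367,178), the fence along row 208 and the plunger at (283,235). Now I fit them.

```bash
cat >> h.py <<'E'
def blobs(P,M,n,mn=60):
    M=M.astype(np.uint8); M=cv2.morphologyEx(M,cv2.MORPH_OPEN,np.ones((3,3),np.uint8))
    k,l,s,_=cv2.connectedComponentsWithStats(M)
    for i in range(1,k):
        if s[i,4]>mn:
            q=P[l==i]; (cx,cy),wh,a=cv2.minAreaRect(q[:,:2].astype(np.float32)); j=w2j((cx,cy))
            if wh[0]<wh[1]: wh=wh[::-1]; a+=90
            print(n,"w",np.round([cx,cy],1),"jig",j.round(1),"size",np.round(wh,1),"ang-jig",round((a-np.degrees(JY)+45)%90-45,1),"z",np.median(q[:,2]).round(1))
E
python3 - <<'E'
from h import *
d=np.load("w1.npz");P=d["P"];Z=P[...,2]; v,u=np.mgrid[0:420,0:560]
R=(u>170)&(u<400)&(v>120)&(v<255)
blobs(P,R&(Z>48)&(Z<53),'fence/wall')
blobs(P,R&(Z>43)&(Z<48)&(v<203),'blk/stop')
blobs(P,R&(Z>55)&(Z<80),'high',30)
blobs(P,R&(Z>8)&(Z<12),'plate')
print(np.median(Z[60:110,200:330]))
j=w2j(P); F=R&(Z>47.5)&(Z<53)&(j[...,0]>20)
q=j[F]; 
for lo in range(-120,130,40):
    b=q[(q[:,1]>lo)&(q[:,1]<lo+40)]; print(lo,len(b),b[:,0].min().round(1),b[:,0].max().round(1))
E
```

```text
fence/wall w [518.5 -12.8] jig [-40.4 -86. ] size [62.9 10.3] ang-jig -0.1 z 49.8
fence/wall w [580.2  87.2] jig [38.2  1.3] size [258.6  14.5] ang-jig -0.1 z 49.6
blk/stop w [539.8  67. ] jig [ -5.2 -11.4] size [59.9 39.4] ang-jig -1.5 z 45.7
blk/stop w [530.6 122.4] jig [-4.4 44.8] size [59.8 40. ] ang-jig -4.1 z 45.6
blk/stop w [524.3 174.4] jig [-1.2 97.1] size [57.1 10.2] ang-jig -0.3 z 46.4
high w [616.6  94.5] jig [75.2  1.9] size [24.2 23.4] ang-jig -1.0 z 63.3
plate w [501.4   8.1] jig [-53.5 -62.4] size [129.4  13.1] ang-jig 2.1 z 9.6
plate w [477.1 135.8] jig [-54.6  67.5] size [125.7   6.1] ang-jig -0.2 z 9.5
plate w [536.   88.5] jig [-5.1 10.5] size [239.1  74. ] ang-jig -0.1 z 9.7
plate w [552.6 -45.2] jig [ -12.7 -124.1] size [32.1  6.6] ang-jig 1.4 z 9.5
plate w [535.9 204.5] jig [ 15.5 124.6] size [32.1 11.9] ang-jig -1.8 z 9.5
plate w [582.7 -39.8] jig [  17.9 -124.1] size [24.3  6.9] ang-jig 1.5 z 9.6
plate w [633.   26.9] jig [ 79.4 -67.5] size [120.3  41.9] ang-jig -0.2 z 9.7
plate w [608.1 162.4] jig [79.  70.3] size [120.4  40.3] ang-jig -0.3 z 9.6
-0.3586369029641787
-120 387 30.7 45.1
-80 396 30.8 45.3
-40 394 21.6 45.5
0 391 20.4 45.6
40 393 23.0 45.6
80 404 20.6 45.6
120 103 31.1 45.8
```

```bash
sed -i 's/JO=np.array(.*\]); JY/JO=np.array([543.2,80.3]); JY/; s/radians(10.3)/radians(10.2)/' h.py
python3 -c "
from h import *
plan(*j2w(-4,-62),40,np.pi+JY)"
```

```text
at [539.8  80.  299.6] [ 3.141e+00 -1.000e-03 -2.962e+00] rz 0.0004 shift [ 0.02 -2.49 10.38] F [ 0.9  0.8 -0.5] t 2.57
```

```bash

python3 -m inch '[[0,0,0,0,-0.83,0,1],[0,0,0,0,-0.83,0.6,1],[0,0,0,0,-0.83,1,1],[0,0,0,0,0,1,1],[0,0,0,0,0,1,1],[0,0,0,0,0,1,1],[0,0,0,0,0,1,1],[0,0,0,0,0,1,1]]'
python3 -m inch '[[0,0,0,0,0,1,1],[0,0,0,0,0,1,1],[0,0,0,0,0,0.9,1],[0,0,0,0,0,0.6,1],[0,0,0,0,0,0.28,1],[0,0,0,0,0,0,1]]'
python3 -m inch '[[0,0,0,0,0.2,0,1],[0,0,0,0,0.2,0,1],[0,0,0,0,0.2,0,1],[0,0,0,0,0.2,0,1],[0,0,0,0,0.2,0,1],[0,0,0,0,0.2,0,1],[0,0,0,0,0.2,0,1],[0,0,0,0,0,0,1]]'
python3 - <<'E'
from h import *
s=r.sense();print(w2j(s["eef_pos"]))
f=grab_frame("wrist"); P=pts(f);Z=P[...,2];j=w2j(P);R=(abs(j[...,0])<50)&(abs(j[...,1])<125)
blobs(P,R&(Z>43)&(Z<48)&(j[...,0]<29),'blk',200)
E
```

```text
clock: 3.23
eef_pos: [550.6, 20.1, 133.9]
tcp_rot: [3.141, -0.0, -2.96]
contact_force: [-0.4, 0.1, 0.2]
opening: -0.0
grasp_force: 0.0
clock: 3.73
eef_pos: [549.8, 19.8, 39.1]
tcp_rot: [3.141, -0.003, -2.96]
contact_force: [-0.0, 0.7, 0.1]
opening: 0.003
grasp_force: 0.0
clock: 4.4
eef_pos: [544.9, 54.2, 40.7]
tcp_rot: [3.141, 0.0, -2.961]
contact_force: [0.6, -0.5, 0.4]
opening: 0.004
grasp_force: 0.0
[ -2.92629818 -26.03571452]
blk w [532.2 106.7] jig [-6.2 27.9] size [80.5 60.5] ang-jig -0.7 z 45.6
blk w [545.6 173.1] jig [18.8 90.9] size [20.9  4.9] ang-jig 10.5 z 45.4
```

```bash

python3 -m inch '[[0,0,0,0,0.17,0,1],[0,0,0,0,0.17,0,1],[0,0,0,0,0.17,0,1],[0,0,0,0,0.1,0,1],[0,0,0,0,0.05,0,1],[0,0,0,0,0,0,1]]'
python3 - <<'E'
from h import *
s=r.sense();print(w2j(s["eef_pos"]),s["contact_force"])
f=grab_frame("wrist"); save(f,"w2"); P=pts(f);Z=P[...,2];j=w2j(P);R=(abs(j[...,0])<50)&(abs(j[...,1])<125)
blobs(P,R&(Z>42)&(Z<49)&(j[...,0]<28.5),'blk',100)
q=j[R&(Z>42)&(Z<49)&(j[...,0]>-25)&(j[...,0]<20)]; print(np.histogram(q[:,1],bins=np.arange(-20,115,3)))
E
```

```text
clock: 4.95
eef_pos: [541.9, 69.8, 40.5]
tcp_rot: [3.141, -0.0, -2.961]
contact_force: [-0.2, 0.3, 0.3]
opening: -0.001
grasp_force: 0.0
[ -3.11872494 -10.08877456] [-0.20171084  0.34063969  0.26656928]
blk w [516.9 -33.4] jig [ -46.  -107.3] size [18.9  1.1] ang-jig 0.6 z 46.3
blk w [511.6  -2.4] jig [-45.8 -75.8] size [46.3 11.3] ang-jig -14.3 z 46.1
blk w [529.6 119. ] jig [-6.5 40.4] size [87.8 61. ] ang-jig 0.2 z 45.6
blk w [525.2 174. ] jig [-1.1 95.4] size [59.4 12.1] ang-jig 1.2 z 46.3
blk w [534.3  64.2] jig [-11.7 -14.3] size [20.3  4.7] ang-jig 15.3 z 45.6
(array([  55,   63,   71,   62,   67,   52,   62,  148,  375,  425,  424,
        420,  389,  370,  374,  401,  430,  449,  475,  516,  492,  606,
        574,  605,  641,  640,  680,  719,  704,  696,  719,  715,  716,
        695,  192,    0,  501, 1152,  717,  545,   60,    0,    0,    0]), array([-20, -17, -14, -11,  -8,  -5,  -2,   1,   4,   7,  10,  13,  16,
        19,  22,  25,  28,  31,  34,  37,  40,  43,  46,  49,  52,  55,
        58,  61,  64,  67,  70,  73,  76,  79,  82,  85,  88,  91,  94,
        97, 100, 103, 106, 109, 112]))
```

View pics/w2.png

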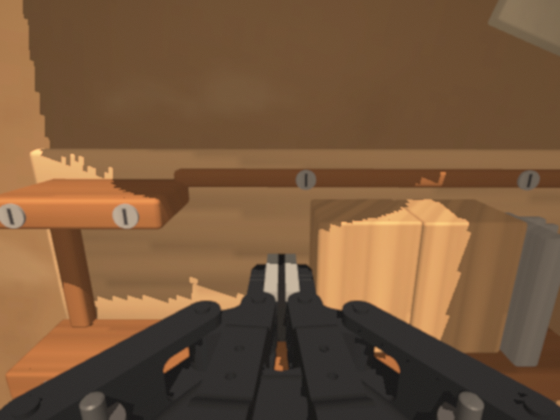

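The picture shows A and B closed up together at (420,280), with a few mm left to the grey stop at (535,290). I continue in fine steps.

```bash

python3 -m inch '[[0,0,0,0,0.06,0,1],[0,0,0,0,0.06,0,1],[0,0,0,0,0.04,0,1],[0,0,0,0,0,0,1]]'
python3 -m inch '[[0,0,0,0,0.02,0,1],[0,0,0,0,0.02,0,1],[0,0,0,0,0,0,1]]'
python3 -m inch '[[0,0,0,0,0.02,0,1],[0,0,0,0,0,0,1]]'
```

```text
clock: 5.33
eef_pos: [541.3, 73.6, 40.5]
tcp_rot: [3.142, -0.0, -2.961]
contact_force: [-0.6, -0.1, 0.8]
opening: 0.001
grasp_force: 0.0
clock: 5.58
eef_pos: [541.1, 74.4, 40.5]
tcp_rot: [-3.142, -0.0, -2.961]
contact_force: [-0.6, -1.4, -0.5]
opening: -0.003
grasp_force: 0.2
clock: 5.75
eef_pos: [541.1, 74.9, 40.5]
tcp_rot: [-3.142, -0.0, -2.961]
contact_force: [0.0, -0.5, -0.9]
opening: 0.0
grasp_force: 0.3
```

```bash

python3 -m inch '[[0,0,0,0,0.02,0,1],[0,0,0,0,0,0,1]]'
python3 -m inch '[[0,0,0,0,0.02,0,1],[0,0,0,0,0,0,1]]'
python3 -c "
from h import *
f=grab_frame('wrist'); P=pts(f);Z=P[...,2];j=w2j(P)
q=j[(Z>42)&(Z<49)&(j[...,0]>-25)&(j[...,0]<20)]; print(np.histogram(q[:,1],bins=np.arange(80,105,1)))
print(w2j(r.sense()['eef_pos']))"
```

```text
clock: 5.92
eef_pos: [541.0, 75.4, 40.5]
tcp_rot: [3.142, -0.0, -2.961]
contact_force: [0.7, -1.3, 0.3]
opening: 0.002
grasp_force: 0.3
clock: 6.08
eef_pos: [540.9, 75.9, 40.5]
tcp_rot: [3.142, -0.0, -2.961]
contact_force: [0.4, -0.9, 0.0]
opening: -0.0
grasp_force: 0.3
(array([238, 224, 259, 219, 246, 246, 228, 213, 184,  45, 304, 594, 282,
       246, 233, 254, 227, 256, 229, 183,  92,   9,   0,   0]), array([ 80,  81,  82,  83,  84,  85,  86,  87,  88,  89,  90,  91,  92,
        93,  94,  95,  96,  97,  98,  99, 100, 101, 102, 103, 104]))
[-3.01165421 -3.900625  ]
```

```bash

python3 -m inch '[[0,0,0,0,0.02,0,1],[0,0,0,0,0,0,1]]'
python3 -m inch '[[0,0,0,0,0.02,0,1],[0,0,0,0,0,0,1]]' | grep -E "eef|contact"
python3 -m inch '[[0,0,0,0,0.01,0,1],[0,0,0,0,0,0,1]]' | grep -E "eef|contact"
```

```text
clock: 6.3
eef_pos: [540.8, 76.4, 40.6]
tcp_rot: [3.142, 0.0, -2.961]
contact_force: [0.4, -0.6, 0.3]
opening: -0.001
grasp_force: 0.3
eef_pos: [540.7, 76.9, 40.5]
contact_force: [-0.1, -0.9, 0.3]
eef_pos: [540.7, 77.1, 40.5]
contact_force: [0.4, -0.3, -0.2]
```

```bash

for i in 1; do python3 -m inch '[[0,0,0,0,0.01,0,1],[0,0,0,0,0,0,1]]' | grep -E "eef|contact"; done
python3 -m inch '[[0,0,0,0,0.01,0,1],[0,0,0,0,0,0,1]]' | grep -E "eef|contact"
python3 -c "
from h import *
f=grab_frame('wrist'); save(f,'w3'); P=pts(f);Z=P[...,2];j=w2j(P)
q=j[(Z>42)&(Z<49)&(j[...,0]>-25)&(j[...,0]<20)]; print(np.histogram(q[:,1],bins=np.arange(80,105,1)))
print(w2j(r.sense()['eef_pos']))"
```

```text
eef_pos: [540.5, 77.2, 40.5]
contact_force: [-0.6, -3.1, 1.2]
eef_pos: [540.4, 77.3, 40.5]
contact_force: [-0.2, -5.3, 0.8]
(array([219, 259, 255, 202, 255, 214, 241, 248, 228, 197, 267, 397, 283,
       258, 231, 252, 230, 235, 239, 195,  93,  11,   0,   0]), array([ 80,  81,  82,  83,  84,  85,  86,  87,  88,  89,  90,  91,  92,
        93,  94,  95,  96,  97,  98,  99, 100, 101, 102, 103, 104]))
[-3.25957107 -2.45276522]
```

```bash

python3 -m inch '[[0,0,0,0,-0.1,0,1],[0,0,0,0,0,-0.8,1],[0,0,0,0,0,-0.8,1],[0,0,0,0,0,-0.8,1],[0,0,0,0.68,0.75,0,0.7],[0,0,0,0.68,0.75,0,0.7],[0,0,0,0.67,0.75,0,0.7],[0,0,0,0,0,0,0.7]]'
python3 -m inch '[[0,0,0,0,0,0.7,0.7],[0,0,0,0,0,0.7,0.7],[0,0,0,0,0,0.5,0.7],[0,0,0,0,0,0.38,0.7],[0,0,0,0,0,0,0.7]]'
python3 -c "
from h import *
f=grab_frame('wrist'); save(f,'w4'); P=pts(f);Z=P[...,2];j=w2j(P)
print(w2j(r.sense()['eef_pos']))
for y in range(15,90,8):
    q=j[(Z>44)&(Z<47)&(abs(j[...,1]-y)<2.5)&(abs(j[...,0])<60)]; print(y,len(q),q.min(0)[0].round(1) if len(q) else '',q.max(0)[0].round(1) if len(q) else '')"
```

```text
clock: 7.68
eef_pos: [477.4, 122.9, 100.3]
tcp_rot: [3.141, -0.003, -2.96]
contact_force: [0.7, -0.1, -1.0]
opening: 0.302
grasp_force: 0.0
clock: 8.1
eef_pos: [480.5, 121.1, 42.0]
tcp_rot: [3.142, -0.002, -2.961]
contact_force: [-0.3, -0.6, -0.3]
opening: 0.296
grasp_force: 0.0
[-54.16718625  51.32374918]
15 0  
23 3 -59.9 -59.7
31 6 -60.0 -20.8
39 409 -59.9 -19.7
47 447 -37.8 -17.9
55 396 -37.1 -17.8
63 396 -59.8 -19.9
71 1 -59.8 -59.8
79 1 -59.9 -59.9
87 0
```

View pics/w4.png

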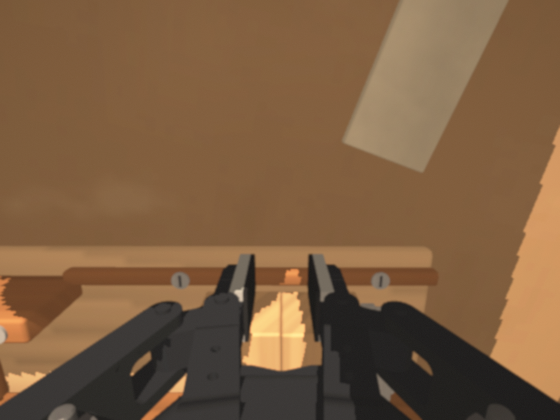

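The fingers stand either side of the A/B seam at (282,320), over the lip, with the block fronts about 6 mm ahead. I push to the fence.

```bash

python3 -m inch '[[0,0,0,-0.1,0,0,0.7],[0,0,0,-0.1,0,0,0.7],[0,0,0,-0.1,0,0,0.7],[0,0,0,-0.08,0,0,0.7],[0,0,0,0,0,0,0.7]]'|grep -E "eef|contact"
python3 -m inch '[[0,0,0,-0.04,0,0,0.7],[0,0,0,0,0,0,0.7]]'|grep -E "eef|contact"
python3 -m inch '[[0,0,0,-0.02,0,0,0.7],[0,0,0,0,0,0,0.7]]'|grep -E "eef|contact"
python3 -m inch '[[0,0,0,-0.02,0,0,0.7],[0,0,0,0,0,0,0.7]]'|grep -E "eef|contact"
```

```text
eef_pos: [491.1, 123.2, 44.0]
contact_force: [1.0, -0.5, 0.2]
eef_pos: [491.5, 123.3, 43.7]
contact_force: [-0.8, 0.1, 1.0]
eef_pos: [491.7, 123.3, 43.5]
contact_force: [-1.8, -0.4, 1.1]
eef_pos: [492.3, 123.5, 43.5]
contact_force: [-0.7, -0.5, -0.7]
```

```bash

python3 -m inch '[[0,0,0,-0.02,0,0,0.7],[0,0,0,0,0,0,0.7]]'|grep -E "eef|contact"
python3 -m inch '[[0,0,0,-0.02,0,0,0.7],[0,0,0,0,0,0,0.7]]'|grep -E "eef|contact"
python3 -c "
from h import *
f=grab_frame('wrist'); P=pts(f);Z=P[...,2];j=w2j(P)
print(w2j(r.sense()['eef_pos']))
for y in range(15,90,8):
    q=j[(Z>44)&(Z<47)&(abs(j[...,1]-y)<2.5)&(abs(j[...,0])<60)]; print(y,len(q),q.min(0)[0].round(1) if len(q) else '',q.max(0)[0].round(1) if len(q) else '')"
```

```text
eef_pos: [493.0, 123.6, 43.5]
contact_force: [-0.5, -0.3, -0.2]
eef_pos: [493.1, 123.6, 43.5]
contact_force: [-2.5, 0.0, -0.3]
[-41.61952629  51.45919767]
15 0  
23 8 -47.8 -47.0
31 42 -52.1 -6.4
39 524 -51.9 -5.3
47 545 -30.1 -3.6
55 579 -30.2 -3.4
63 534 -51.9 -5.8
71 46 -51.9 -6.7
79 10 -47.4 -46.7
87 0
```

```bash

python3 -m inch '[[0,0,0,-0.02,0,0,0.7],[0,0,0,0,0,0,0.7]]'|grep -E "eef|contact"
python3 -m inch '[[0,0,0,-0.02,0,0,0.7],[0,0,0,0,0,0,0.7]]'|grep -E "eef|contact"

```

```text
eef_pos: [493.2, 123.6, 43.5]
contact_force: [-4.7, -0.3, 2.6]
eef_pos: [493.2, 123.5, 43.4]
contact_force: [-5.9, -1.5, 4.8]
```

```bash
python3 - <<'E'
from h import *
d=np.load("top0.npz");P=d["P"];Z=P[...,2];v,u=np.mgrid[0:420,0:560]
T=(u>355)&(u<392)&(v>215)&(v<257)
blobs(P,T&(Z>36)&(Z<50),"tray",10)
plan(455,-335,300,np.pi/2+.05)
E
```

```text
tray w [ 471.6 -334.9] jig [-144. -396.] size [82.9 70.9] ang-jig -13.1 z 44.3
at [493.2 123.5  43.4] [-3.142e+00 -2.000e-03 -2.961e+00] rz 0.5415 shift [-18.24  -2.44 -10.26] F [-5.9 -1.5  4.8] t 9.78
```

```bash

python3 -m inch '[[0,0,0,0.2,0,0,0.7],[0,0,0,0,0,-1,0.7],[0,0,0,0,0,-1,0.7],[0,0,0,0,0,-1,0.7],[0,0,0,0,0,-1,0],[0,0,0.0382,0,0,-1,0],[0,0,0.0382,0,0,-1,0],[0,0,0.0382,0,0,-1,0]]' >/dev/null
python3 -m inch '[[0,0,0.0382,0,0,-1,0],[0,0,0.0382,0,0,-1,0],[0,0,0.0382,0,0,-1,0],[0,0,0.0382,0,0,0,0],[0,0,0.0382,0,0,0,0],[0,0,0.0382,0,0,0,0],[0,0,0.0382,0,0,0,0],[0,0,0.0382,0,0,0,0]]' >/dev/null
python3 -m inch '[[0,0,0.0382,0,0,0,0],[0,0,0.0382,0,0,0,0],[0,0,0.0382,0,0,0,0],[0,0,0.0382,0,0,0,0],[0,0,0,-1,0,0,0],[0,0,0,-1,0,0,0],[0,0,0,-1,0,0,0],[0,0,0,-1,0,0,0]]'
python3 -m inch '[[0,0,0,-1,0,0,0],[0,0,0,-1,0,0,0],[0,0,0,-1,0,0,0],[0,0,0,-1,0,0,0],[0,0,0,-1,0,0,0],[0,0,0,-1,0,0,0],[0,0,0,-1,0,0,0],[0,0,0,-1,0,0,0]]'
python3 -m inch '[[0,0,0,-1,0,0,0],[0,0,0,-1,0,0,0],[0,0,0,-1,0,0,0],[0,0,0,-1,0,0,0],[0,0,0,-0.5,0,0,0],[0,0,0,0,0,0,0]]'
python3 - <<'E'
from h import *
f=grab_frame("wrist"); save(f,"w5"); P=pts(f);Z=P[...,2]; np.savez("w5.npz",P=P,I=f["pixels"])
R=(abs(P[...,0]-471)<60)&(abs(P[...,1]+335)<60)
blobs(P,R&(Z>44.2)&(Z<50),"walls",50)
blobs(P,R&(Z>39)&(Z<44),"block",50)
blobs(P,R&(Z>3)&(Z<50),"all",50)
blobs(P,R&(Z>12)&(Z<24),"lips",30)
E
```

```text
clock: 11.78
eef_pos: [484.8, 22.1, 293.7]
tcp_rot: [3.14, -0.0, 1.523]
contact_force: [0.2, 0.6, -0.7]
opening: 1.001
grasp_force: 0.0
clock: 12.45
eef_pos: [475.0, -178.2, 293.8]
tcp_rot: [3.14, 0.001, 1.522]
contact_force: [1.2, -0.3, -0.4]
opening: 1.003
grasp_force: 0.0
clock: 12.95
eef_pos: [469.4, -291.4, 293.5]
tcp_rot: [3.14, 0.001, 1.52]
contact_force: [-0.1, 0.2, -0.4]
opening: 0.999
grasp_force: 0.0
walls w [ 474.9 -305.9] jig [-135.6 -368. ] size [82.6 12.7] ang-jig -13.3 z 45.7
walls w [ 471.5 -363.9] jig [-149.2 -424.5] size [82.4 13.9] ang-jig -12.8 z 45.9
block w [ 473.  -335.4] jig [-142.7 -396.7] size [60. 40.] ang-jig -12.9 z 41.7
all w [ 473.3 -335.1] jig [-142.4 -396.4] size [84.  72.5] ang-jig -13.0 z 41.9
lips w [ 436.  -337.2] jig [-179.4 -391.9] size [37.7  9.8] ang-jig -12.2 z 17.4
lips w [ 510.4 -340.8] jig [-106.9 -408.7] size [37.6  9.3] ang-jig -11.9 z 17.7
```

View pics/w5.png

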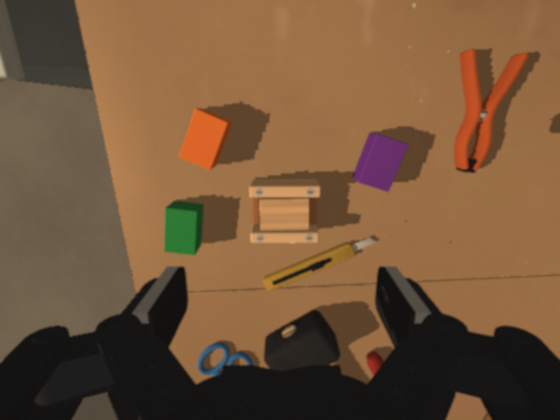

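The natural block is in the tray at (285,213), at (473,-335), square to the tool. The look-alikes (orange, green, purple) and the knife are clear of the fingers. I descend, grip at 20 N and lift.

```bash

python3 -m inch '[[0,0,0,-0.58,0.08,0.5,0],[0,0,0,-0.58,0.08,1,0],[0,0,0,-0.58,0.07,1,0],[0,0,0,0,0,1,0],[0,0,0,0,0,1,0],[0,0,0,0,0,1,0],[0,0,0,0,0,1,0],[0,0,0,0,0,1,0]]'
python3 -c "
from h import *
plan(473,-335.3,42,np.pi/2-.048)"
```

```text
clock: 13.67
eef_pos: [473.3, -331.5, 105.2]
tcp_rot: [3.141, 0.0, 1.523]
contact_force: [0.1, -0.0, -1.0]
opening: 1.004
grasp_force: 0.0
at [ 473.3 -331.5  105.2] [3.141 0.    1.523] rz -0.0 shift [-0.15 -0.    2.53] F [ 0.1 -0.  -1. ] t 13.67
```

```bash

python3 -m inch '[[0,0,0,-0.1,0,0.8,0],[0,0,0,0,0,0.8,0],[0,0,0,0,0,0.5,0],[0,0,0,0,0,0.3,0],[0,0,0,0,0,0.1,0],[0,0,0,0,0,0,0]]'
python3 -m inch '[[0,0,0,0,0,0,0.5],[0,0,0,0,0,0,0.5],[0,0,0,0,0,0,0.5],[0,0,0,0,0,0,0.5],[0,0,0,0,0,0,0.5]]' 20
```

```text
clock: 14.17
eef_pos: [473.0, -334.9, 43.6]
tcp_rot: [-3.141, -0.0, 1.522]
contact_force: [-0.1, 0.2, 0.1]
opening: 0.995
grasp_force: 0.0
clock: 14.58
eef_pos: [473.3, -335.7, 44.7]
tcp_rot: [3.14, 0.001, 1.522]
contact_force: [-0.2, 2.2, 6.1]
opening: 0.702
grasp_force: 22.0
```

```bash

python3 -m inch '[[0,0,0,0,0,-0.2,0.5],[0,0,0,0,0,-0.4,0.5],[0,0,0,0,0,-0.8,0.5],[0,0,0,0,0,-1,0.5],[0,0,0,0,0,-1,0.5],[0,0,0,0,0,-0.5,0.5],[0,0,0,0,0,0,0.5]]'
python3 - <<'E'
from h import *
f=grab_frame("top"); P=pts(f);Z=P[...,2];I=f["pixels"]
# bench area clear? height map in x 380..620, y -300..-60
for x in range(360,640,20):
    print(x,[int(np.max(Z[m])) if (m:=(abs(P[...,0]-x)<10)&(abs(P[...,1]-y)<10)).any() else -1 for y in range(-300,-40,20)])
E
```

```text
clock: 15.17
eef_pos: [474.4, -336.6, 144.6]
tcp_rot: [3.137, 0.003, 1.522]
contact_force: [0.2, -0.1, 0.0]
opening: 0.698
grasp_force: 22.5
360 [623, 637, 656, 667, 678, 679, 676, 6, 5, 3, 7, 4, 4]
380 [608, 633, 637, 644, 648, 644, 596, 5, 7, 8, 5, 5, 6]
400 [5, 603, 615, 624, 621, 615, 5, 9, 7, 7, 3, 9, 9]
420 [4, 6, 586, 607, 612, 4, 6, 7, 6, 6, 8, 7, 5]
440 [489, 8, 585, 596, 568, 5, 6, 5, 5, 4, 8, 6, 6]
460 [506, 559, 575, 577, 6, 6, 6, 5, 6, 6, 4, 5, 5]
480 [533, 554, 561, 5, 4, 5, 6, 5, 7, 7, 5, 6, 9]
500 [532, 539, 488, 6, 5, 3, 5, 4, 8, 5, 7, 6, 9]
520 [522, 523, 5, 4, 5, 7, 7, 6, 8, 5, 5, 4, 14]
540 [503, 8, 8, 5, 6, 7, 6, 7, 4, 4, 4, 8, 11]
560 [39, 36, 7, 6, 5, 5, 6, 7, 11, 5, 4, 6, 5]
580 [40, 42, 42, 38, 6, 3, 4, 5, 6, 4, 6, 5, 5]
600 [43, 41, 39, 5, 6, 6, 6, 5, 6, 5, 7, 5, 6]
620 [3, 36, 38, 6, 5, 6, 8, 6, 4, 7, 5, 4, 6]
```

```bash

python3 -m inch '[[0,0,-0.0361,0,0,0,0.5],[0,0,-0.0361,0,0,0,0.5],[0,0,0,0.9,0.14,0,0.5],[0,0,0,0.95,0.14,0,0.5],[0,0,0,0.95,0.14,0,0.5],[0,0,0,0.95,0.14,0,0.5],[0,0,0,0.95,0.14,0,0.5],[0,0,0,0.95,0.15,0.5,0.5]]'
python3 -m inch '[[0,0,0,0.7,0.15,0.8,0.5],[0,0,0,0.24,0,1,0.5],[0,0,0,0,0,1,0.5],[0,0,0,0,0,0.5,0.5],[0,0,0,0,0,0.24,0.5],[0,0,0,0,0,0.08,0.5],[0,0,0,0,0,0,0.5]]'
```

```text
clock: 15.88
eef_pos: [468.7, -191.7, 128.5]
tcp_rot: [3.141, 0.0, 1.749]
contact_force: [0.5, 0.1, -0.9]
opening: 0.696
grasp_force: 22.5
clock: 16.47
eef_pos: [466.5, -168.1, 37.2]
tcp_rot: [-3.138, -0.002, 1.749]
contact_force: [-0.1, 0.1, -1.4]
opening: 0.697
grasp_force: 23.9
```

```bash

python3 -m inch '[[0,0,0,0,0,0.02,0.5],[0,0,0,0,0,0,0.5]]'
```

```text
clock: 16.63
eef_pos: [467.2, -168.5, 37.1]
tcp_rot: [-3.14, -0.001, 1.749]
contact_force: [-1.6, 0.7, 3.3]
opening: 0.695
grasp_force: 24.3
```

```bash

python3 -m inch '[[0,0,0,0,0,0,0],[0,0,0,0,0,0,0],[0,0,0,0,0,0,0],[0,0,0,0,0,-0.6,0],[0,0,0,0,0,-1,0],[0,0,0,0,0,-1,0],[0,0,0,0,0,-1,0],[0,0,-0.0385,0,0,-0.6,0]]' >/dev/null
python3 -m inch '[[0,0,-0.0385,0,0,0,0],[0,0,-0.0385,0,0,0,0],[0,0,-0.0385,0,0,0,0],[0,0,-0.0385,0,0,0,0],[0,0,-0.0385,0,0,0,0],[0,0,-0.0385,0,0,0,0],[0,0,-0.0385,0,0,0,0],[0,0,-0.0385,0,0,0,0]]' >/dev/null
python3 -m inch '[[0,0,-0.0385,0,0,0,0],[0,0,-0.0385,0,0,0,0],[0,0,-0.0385,0,0,0,0],[0,0,-0.038,0,0,0,0],[0,0,0,0,0,0,0]]'
python3 - <<'E'
from h import *
f=grab_frame("wrist"); save(f,"w6"); P=pts(f);Z=P[...,2]
R=(abs(P[...,0]-467)<60)&(abs(P[...,1]+168)<60)
blobs(P,R&(Z>33)&(Z<39),"C",200)
plan(467,-168.4,31,np.pi+JY)
E
```

```text
clock: 18.38
eef_pos: [468.2, -168.8, 142.4]
tcp_rot: [-3.142, 0.0, -2.958]
contact_force: [-0.1, -0.1, -0.0]
opening: 1.001
grasp_force: 0.0
C w [ 468.2 -168.5] jig [-117.8 -231.6] size [59.8 40. ] ang-jig -0.0 z 35.7
at [ 468.2 -168.8  142.5] [-3.142  0.    -2.966] rz -0.0006 shift [0.04 0.02 4.46] F [-0.9 -0.   0.6] t 18.43
```

```bash

python3 -m inch '[[0,0,0,0,0,0.9,0],[0,0,0,0,0,1,0],[0,0,0,0,0,1,0],[0,0,0,0,0,0.8,0],[0,0,0,0,0,0.5,0],[0,0,0,0,0,0.24,0],[0,0,0,0,0,0,0]]'
python3 -m inch '[[0,0,0,0,0,0,0.8],[0,0,0,0,0,0,0.8],[0,0,0,0,0,0,0.8],[0,0,0,0,0,0,0.8],[0,0,0,0,0,0,0.8],[0,0,0,0,0,0,0.8]]' 20
python3 -m inch '[[0,0,0,0,0,-0.3,0.8],[0,0,0,0,0,-0.8,0.8],[0,0,0,0,0,-1,0.8],[0,0,0,0,0,-1,0.8],[0,0,0,0,0,-0.9,0.8],[0,0,0,0,0,0,0.8]]'
python3 - <<'E'
from h import *
plan(*j2w(-2,-66),131,np.pi+JY)
f=grab_frame("wrist"); P=pts(f);Z=P[...,2]-r.sense()["eef_pos"][2]
p=r.sense()["eef_pos"]; R=(np.hypot(P[...,0]-p[0],P[...,1]-p[1])<50)&(Z>-6)&(Z<20)
blobs(P,R,"C",200); print(p)
E
```

```text
clock: 19.02
eef_pos: [467.5, -168.5, 30.4]
tcp_rot: [3.141, -0.002, -2.966]
contact_force: [-0.4, -0.3, 0.5]
opening: 1.0
grasp_force: 0.0
clock: 19.52
eef_pos: [468.8, -169.0, 32.4]
tcp_rot: [-3.141, 0.001, -2.964]
contact_force: [-1.9, 0.3, 7.0]
opening: 0.468
grasp_force: 21.4
clock: 20.02
eef_pos: [470.4, -169.6, 136.0]
tcp_rot: [-3.138, 0.006, -2.964]
contact_force: [0.6, -0.7, -0.5]
opening: 0.466
grasp_force: 20.7
at [ 470.4 -169.6  136. ] [-3.138  0.006 -2.964] rz -0.0 shift [-4.56  6.68  0.2 ] F [ 0.6 -0.7 -0.5] t 20.02
C w [ 470.1 -170.1] jig [-116.3 -233.5] size [67.  61.1] ang-jig -0.4 z 139.2
[ 469.61897088 -169.26870523  134.05368816]
```

```bash

python3 -m inch '[[0,0,0,-0.55,0.85,0,0.8],[0,0,0,-0.65,0.95,0,0.8],[0,0,0,-0.65,0.95,0,0.8],[0,0,0,-0.65,0.95,0,0.8],[0,0,0,-0.65,0.95,0,0.8],[0,0,0,-0.65,0.95,0,0.8],[0,0,0,-0.6,0.9,0.5,0.8],[0,0,0,-0.14,0.18,0.3,0.8]]'
python3 -m inch '[[0,0,0,0,0,0,0.8],[0,0,0,0,0,0,0.8],[0,0,0,0,0,0,0.8]]'
python3 - <<'E'
from h import *
plan(*j2w(-2.5,-66),65,np.pi+JY)
f=grab_frame("wrist"); save(f,"w7"); P=pts(f);Z=P[...,2]; j=w2j(P); 
z=r.sense()["eef_pos"][2]; R=(abs(j[...,0]+2.5)<45)&(abs(j[...,1]+66)<35)
blobs(P,R&(abs(Z-z-4)<3.5),"C",200)
R=(abs(j[...,0])<60)&(abs(j[...,1])<130)
blobs(P,R&(abs(Z-50)<2),"fence/wall",100)
E
```

```text
clock: 20.73
eef_pos: [551.2, 18.8, 110.3]
tcp_rot: [3.141, 0.001, -2.962]
contact_force: [-0.8, -0.7, -1.1]
opening: 0.466
grasp_force: 20.7
clock: 20.98
eef_pos: [549.4, 14.8, 111.2]
tcp_rot: [-3.142, -0.002, -2.964]
contact_force: [0.1, 0.3, -0.6]
opening: 0.466
grasp_force: 20.7
at [549.4  14.8 111.2] [-3.142e+00 -2.000e-03 -2.964e+00] rz -0.0001 shift [-0.12 -0.02  1.85] F [ 0.1  0.3 -0.6] t 20.98
C w [549.1  14.4] jig [ -5.8 -65.9] size [60.4 52.8] ang-jig 0.1 z 114.4
fence/wall w [518.9 -12.7] jig [-40.4 -87.3] size [64.2 11.7] ang-jig -0.0 z 49.7
fence/wall w [571.  139.4] jig [37.9 53.3] size [124.3  15.5] ang-jig -0.1 z 49.6
```

View pics/w7.png

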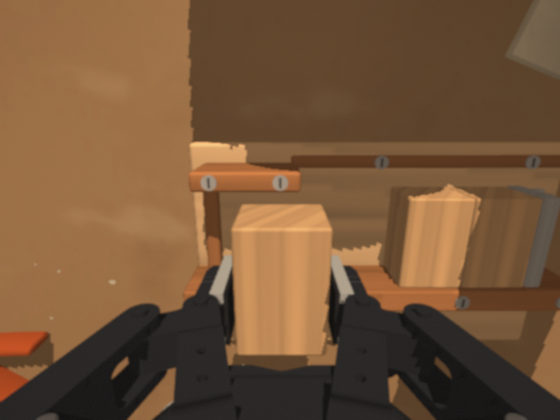

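The picture shows C held square at (282,270) above the bay, with A and B against the stop at (450,240). C is about 3.5 mm too near the front, so I correct that and lower it.

```bash

python3 -m inch '[[0,0,0,-0.15,0,0,0.8],[0,0,0,0,0,0.3,0.8],[0,0,0,0,0,0.5,0.8],[0,0,0,0,0,0.3,0.8],[0,0,0,0,0,0,0.8],[0,0,0,0,0,0,0.8]]'
python3 - <<'E'
from h import *
plan(*j2w(1,-66),43,np.pi+JY)
f=grab_frame("wrist"); P=pts(f);Z=P[...,2]; j=w2j(P); 
z=r.sense()["eef_pos"][2]; R=(abs(j[...,0]+2.5)<35)&(abs(j[...,1]+66)<35)
blobs(P,R&(abs(Z-z-4)<3.5),"C",200)
E
```

```text
clock: 21.53
eef_pos: [553.6, 16.1, 83.5]
tcp_rot: [3.141, -0.001, -2.964]
contact_force: [0.4, -1.4, -2.0]
opening: 0.465
grasp_force: 20.7
at [553.6  16.1  83.5] [ 3.141e+00 -1.000e-03 -2.964e+00] rz -0.0001 shift [-0.09 -0.04  1.62] F [ 0.4 -1.4 -2. ] t 21.53
C w [553.3  15.6] jig [ -1.5 -65.5] size [60.9 53. ] ang-jig -0.7 z 86.8
```

```bash

python3 -m inch '[[0,0,0,0.02,0,0.4,0.8],[0,0,0,0,0,0.4,0.8],[0,0,0,0,0,0.3,0.8],[0,0,0,0,0,0,0.8]]'
python3 -m inch '[[0,0,0,0,0,0.3,0.8],[0,0,0,0,0,0.14,0.8],[0,0,0,0,0,0,0.8]]'
python3 -m inch '[[0,0,0,0,0,0.05,0.8],[0,0,0,0,0,0,0.8]]'
```

```text
clock: 21.92
eef_pos: [552.2, 16.2, 54.6]
tcp_rot: [3.141, -0.003, -2.964]
contact_force: [0.4, -1.1, -1.6]
opening: 0.465
grasp_force: 20.7
clock: 22.17
eef_pos: [553.0, 16.3, 44.6]
tcp_rot: [3.141, -0.001, -2.964]
contact_force: [0.0, -0.1, -1.6]
opening: 0.467
grasp_force: 20.7
clock: 22.33
eef_pos: [553.6, 16.3, 44.3]
tcp_rot: [-3.142, 0.0, -2.964]
contact_force: [-0.2, 0.1, -0.5]
opening: 0.467
grasp_force: 20.7
```

```bash

python3 -m inch '[[0,0,0,0,0,0.04,0.8],[0,0,0,0,0,0,0.8]]' | grep -E "eef|contact"
python3 -m inch '[[0,0,0,0,0,0.03,0.8],[0,0,0,0,0,0,0.8]]'| grep -E "eef|contact"
```

```text
eef_pos: [553.6, 16.3, 43.4]
contact_force: [-0.3, 1.0, -1.2]
eef_pos: [553.5, 16.3, 42.6]
contact_force: [-1.4, 0.5, -1.8]
```

```bash

python3 -m inch '[[0,0,0,0,0,0.03,0.8],[0,0,0,0,0,0,0.8]]' | grep -E "eef|contact"
python3 -m inch '[[0,0,0,0,0,0.03,0.8],[0,0,0,0,0,0,0.8]]'| grep -E "eef|contact"
```

```text
eef_pos: [553.6, 16.3, 42.5]
contact_force: [-3.0, 1.4, 7.9]
eef_pos: [553.6, 16.3, 42.4]
contact_force: [-6.2, 0.3, 18.3]
```

```bash

python3 -m inch '[[0,0,0,0,0,-0.06,0.8],[0,0,0,0,0,0,0.8]]'| grep -E "eef|contact"
python3 -m inch '[[0,0,0,0,0.2,0,0.8],[0,0,0,0,0.2,0,0.8],[0,0,0,0,0.2,0,0.8],[0,0,0,0,0.2,0,0.8],[0,0,0,0,0.2,0,0.8],[0,0,0,0,0,0,0.8]]'
python3 -m inch '[[0,0,0,0,0,0.02,0.8],[0,0,0,0,0,0,0.43],[0,0,0,0,0,0,0.43],[0,0,0,0,0,0,0.43],[0,0,0,0,0,-0.5,0.43],[0,0,0,0,0,-0.8,0.43],[0,0,0,0,0,-0.8,1],[0,0,0,0,0,0,1]]'
python3 - <<'E'
from h import *
f=grab_frame("wrist"); save(f,"w8"); P=pts(f);Z=P[...,2]; j=w2j(P)
R=(j[...,0]>-36)&(j[...,0]<29)&(abs(j[...,1])<125)
blobs(P,R&(abs(Z-45.7)<2.5),"blk",150)
plan(*j2w(-1,-86),40,np.pi+JY); print(w2j(r.sense()["eef_pos"]))
E
```

```text
eef_pos: [553.8, 16.3, 43.0]
contact_force: [0.3, 0.2, -1.0]
clock: 23.67
eef_pos: [548.9, 42.0, 42.5]
tcp_rot: [3.141, -0.0, -2.963]
contact_force: [-0.1, 1.2, 1.0]
opening: 0.464
grasp_force: 21.0
clock: 24.33
eef_pos: [551.3, 40.9, 98.5]
tcp_rot: [-3.141, 0.005, -2.964]
contact_force: [0.6, 0.6, 1.0]
opening: 0.295
grasp_force: 0.0
blk w [548.3  41.3] jig [ -1.9 -39.3] size [59.8 40. ] ang-jig 0.1 z 45.7
blk w [532.7 134.9] jig [-0.7 55.6] size [91.4 59.4] ang-jig 0.0 z 45.7
at [550.7  40.9  97. ] [-3.141  0.004 -2.964] rz -0.0001 shift [ 0.05 -1.83  2.28] F [0.9 0.2 0.4] t 24.38
[  0.3575077 -40.1454625]
```

```bash

python3 -m inch '[[0,0,0,0.03,-0.8,0,1],[0,0,0,0,-0.8,0,1],[0,0,0,0,0,0.7,1],[0,0,0,0,0,0.7,1],[0,0,0,0,0,0.5,1],[0,0,0,0,0,0.36,1],[0,0,0,0,0,0,1]]'
python3 -m inch '[[0,0,0,0,0.2,0,1],[0,0,0,0,0.2,0,1],[0,0,0,0,0.2,0,1],[0,0,0,0,0.2,0,1],[0,0,0,0,0.2,0,1],[0,0,0,0,0.16,0,1],[0,0,0,0,0.1,0,1],[0,0,0,0,0,0,1]]'
python3 -c "
from h import *
print(w2j(r.sense()['eef_pos']))"
```

```text
clock: 24.97
eef_pos: [553.9, 1.4, 36.0]
tcp_rot: [3.141, -0.004, -2.963]
contact_force: [-1.6, 0.2, 0.2]
opening: -0.002
grasp_force: 0.0
clock: 25.63
eef_pos: [549.8, 33.0, 38.2]
tcp_rot: [3.142, 0.0, -2.963]
contact_force: [-0.2, 0.8, -0.7]
opening: -0.003
grasp_force: 0.0
[ -1.90509051 -47.67348859]
```

```bash

python3 -m inch '[[0,0,0,0,0.06,0,1],[0,0,0,0,0.06,0,1],[0,0,0,0,0.03,0,1],[0,0,0,0,0,0,1]]'|grep -E "eef|contact"
python3 -m inch '[[0,0,0,0,0.02,0,1],[0,0,0,0,0,0,1]]'|grep -E "eef|contact"
python3 -m inch '[[0,0,0,0,0.02,0,1],[0,0,0,0,0,0,1]]'|grep -E "eef|contact"
python3 -c "
from h import *
print(w2j(r.sense()['eef_pos']))"
```

```text
eef_pos: [549.2, 36.1, 38.1]
contact_force: [0.0, 0.1, 0.2]
eef_pos: [549.1, 36.5, 38.0]
contact_force: [0.5, -0.8, 0.2]
eef_pos: [549.0, 37.0, 38.0]
contact_force: [0.3, -1.8, 0.3]
[ -1.92152841 -43.61010005]
```

```bash

python3 -m inch '[[0,0,0,0,0.02,0,1],[0,0,0,0,0,0,1]]'|grep -E "eef|contact"
python3 -m inch '[[0,0,0,0,0.02,0,1],[0,0,0,0,0,0,1]]'|grep -E "eef|contact"
python3 -m inch '[[0,0,0,0,0.01,0,1],[0,0,0,0,0,0,1]]'|grep -E "eef|contact"
python3 -c "
from h import *
print(w2j(r.sense()['eef_pos']))"
```

```text
eef_pos: [548.9, 37.5, 38.0]
contact_force: [0.3, -1.0, 0.2]
eef_pos: [548.8, 38.0, 38.0]
contact_force: [0.7, -1.3, 0.6]
eef_pos: [548.9, 38.2, 38.0]
contact_force: [1.4, -2.6, 0.4]
[ -1.89294399 -42.42846233]
```

```bash

python3 -m inch '[[0,0,0,0,-0.1,0,1],[0,0,0,0,0,-0.8,1],[0,0,0,0,0,-0.8,1],[0,0,0,0,0,-0.8,1],[0,0,0,0.68,0.75,0,0.7],[0,0,0,0.68,0.75,0,0.7],[0,0,0,0.68,0.75,0,0.7],[0,0,0,0,0,0,0.7]]'|grep -E "eef|contact"
python3 -m inch '[[0,0,0,0,0,0.7,0.7],[0,0,0,0,0,0.7,0.7],[0,0,0,0,0,0.5,0.7],[0,0,0,0,0,0.3,0.7],[0,0,0,0,0,0,0.7],[0,0,0,-0.1,0,0,0.7],[0,0,0,-0.1,0,0,0.7],[0,0,0,0,0,0,0.7]]'|grep -E "eef|contact"
python3 -c "
from h import *
print(w2j(r.sense()['eef_pos']))
f=grab_frame('wrist'); P=pts(f);Z=P[...,2];j=w2j(P)
for y in range(-25,50,8):
    q=j[(Z>44)&(Z<47)&(abs(j[...,1]-y)<2.5)&(abs(j[...,0])<35)]; print(y,len(q),q.min(0)[0].round(1) if len(q) else '')"
```

```text
eef_pos: [484.9, 83.5, 97.6]
contact_force: [-0.7, 0.5, -0.0]
eef_pos: [495.4, 83.2, 43.9]
contact_force: [0.1, -0.3, 0.5]
[-46.49708164  11.31779889]
-25 0 
-17 0 
-9 17 -20.4
-1 443 -31.8
7 509 -32.0
15 450 -30.2
23 405 -34.6
31 6 -14.7
39 0 
47 0
```

```bash

python3 -m inch '[[0,0,0,-0.06,0,0,0.7],[0,0,0,-0.06,0,0,0.7],[0,0,0,-0.04,0,0,0.7],[0,0,0,0,0,0,0.7]]'|grep -E "eef|contact"
python3 -m inch '[[0,0,0,-0.02,0,0,0.7],[0,0,0,0,0,0,0.7]]'|grep -E "eef|contact"
python3 -m inch '[[0,0,0,-0.02,0,0,0.7],[0,0,0,0,0,0,0.7]]'|grep -E "eef|contact"
```

```text
eef_pos: [498.3, 83.8, 43.2]
contact_force: [-1.4, -0.0, -0.0]
eef_pos: [498.4, 83.8, 43.0]
contact_force: [0.7, 0.2, 1.2]
eef_pos: [498.7, 83.9, 43.0]
contact_force: [-1.2, 0.6, 0.6]
```

```bash

python3 -m inch '[[0,0,0,-0.01,0,0,0.7],[0,0,0,0,0,0,0.7]]'|grep -E "eef|contact"
```

```text
eef_pos: [499.1, 84.0, 43.0]
contact_force: [0.4, -0.2, 0.1]
```

```bash

python3 -m inch '[[0,0,0,-0.02,0,0,0.7],[0,0,0,0,0,0,0.7]]'|grep -E "eef|contact"
python3 -m inch '[[0,0,0,-0.02,0,0,0.7],[0,0,0,0,0,0,0.7]]'|grep -E "eef|contact"
python3 -m inch '[[0,0,0,-0.02,0,0,0.7],[0,0,0,0,0,0,0.7]]'|grep -E "eef|contact"
python3 -m inch '[[0,0,0,-0.015,0,0,0.7],[0,0,0,0,0,0,0.7]]'|grep -E "eef|contact"
python3 -c "
from h import *
print(w2j(r.sense()['eef_pos']))"
```

```text
eef_pos: [499.8, 84.1, 43.0]
contact_force: [-1.0, -0.3, -0.1]
eef_pos: [500.2, 84.2, 43.0]
contact_force: [-0.4, -0.4, 0.0]
eef_pos: [500.4, 84.2, 43.0]
contact_force: [-1.6, -0.5, 2.3]
eef_pos: [500.4, 84.2, 42.9]
contact_force: [-3.9, -0.4, 2.8]
[-41.48179577  11.40664945]
```

```bash

python3 -m inch '[[0,0,0,-0.015,0,0,0.7],[0,0,0,0,0,0,0.7],[0,0,0,0.15,0,0,0.7],[0,0,0,0,0,-0.8,0.7],[0,0,0,0,0,-0.8,0.7],[0,0,0,0,0,-0.8,0.7],[0,0,0,-0.6,-0.8,0,1],[0,0,0,-0.6,-0.8,0,1]]'|grep -E "eef|contact"
python3 -m inch '[[0,0,0,-0.56,-0.76,0,1],[0,0,0,0,0,0,1]]' >/dev/null
python3 -c "
from h import *
plan(*j2w(0,-49),39,np.pi+JY)
f=grab_frame('wrist'); save(f,'w9'); P=pts(f);Z=P[...,2];j=w2j(P)
R=(j[...,0]>-36)&(j[...,0]<29)&(abs(j[...,1])<88)
blobs(P,R&(abs(Z-45.7)<2.5),'blk',150)"
```

```text
eef_pos: [535.7, 50.0, 104.7]
contact_force: [0.6, -0.4, 0.2]
at [555.7  31.4 104. ] [-3.14   0.006 -2.965] rz -0.0004 shift [0.14 0.05 2.6 ] F [-0.  -0.1 -0. ] t 30.52
blk w [537.7 109.1] jig [-0.3 29.3] size [117.3  58.7] ang-jig -0.1 z 45.6
```

View pics/w9.png

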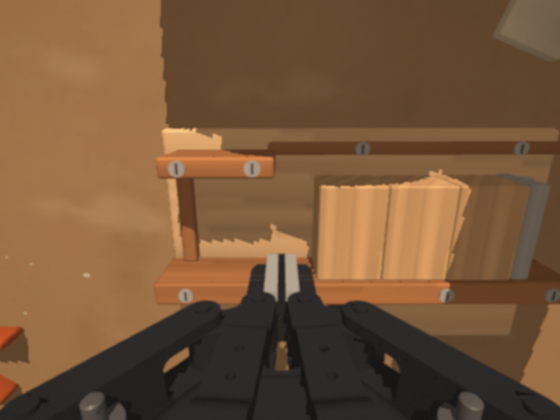

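The three blocks form one row at (320–515, 230) up to the stop. Now the final tightening push along the row.

```bash

python3 -m inch '[[0,0,0,0.05,-0.05,0.8,1],[0,0,0,0,0,0.8,1],[0,0,0,0,0,0.6,1],[0,0,0,0,0,0.35,1],[0,0,0,0,0,0,1],[0,0,0,0,0,0,1]]'|grep -E "eef|contact"
python3 -m inch '[[0,0,0,0,0.1,0,1],[0,0,0,0,0.07,0,1],[0,0,0,0,0.03,0,1],[0,0,0,0,0,0,1]]'|grep -E "eef|contact"
python3 -c "
from h import *
print(w2j(r.sense()['eef_pos']))"
```

```text
eef_pos: [550.1, 32.3, 39.2]
contact_force: [0.9, -0.3, 0.3]
eef_pos: [549.9, 37.2, 39.9]
contact_force: [0.2, -0.6, -0.3]
[ -1.0165476  -43.61190926]
```

```bash

python3 -m inch '[[0,0,0,0,0.03,0,1],[0,0,0,0,0,0,1]]'|grep -E "eef|contact"
python3 -m inch '[[0,0,0,0,0.015,0,1],[0,0,0,0,0,0,1]]'|grep -E "eef|contact"
python3 -m inch '[[0,0,0,0,0.01,0,1],[0,0,0,0,0,0,1]]'|grep -E "eef|contact"
python3 -c "
from h import *
print(w2j(r.sense()['eef_pos']))"
```

```text
eef_pos: [549.5, 37.7, 39.5]
contact_force: [-0.4, 0.3, 0.3]
eef_pos: [549.4, 38.0, 39.3]
contact_force: [-0.5, 0.1, -1.0]
eef_pos: [549.3, 38.2, 39.3]
contact_force: [-0.6, -0.5, -0.4]
[ -1.43086859 -42.53465139]
```

```bash

python3 -m inch '[[0,0,0,0,0.01,0,1],[0,0,0,0,0,0,1]]'|grep -E "eef|contact"
python3 -m inch '[[0,0,0,0,0.01,0,1],[0,0,0,0,0,0,1]]'|grep -E "eef|contact"
python3 -m inch '[[0,0,0,0,0.01,0,1],[0,0,0,0,0,0,1]]'|grep -E "eef|contact"
python3 -c "
from h import *
print(w2j(r.sense()['eef_pos']))"
```

```text
eef_pos: [549.4, 38.3, 39.3]
contact_force: [1.0, -1.6, 0.3]
eef_pos: [549.4, 38.4, 39.3]
contact_force: [1.5, -5.7, 0.0]
eef_pos: [549.4, 38.4, 39.3]
contact_force: [0.9, -7.6, -0.4]
[ -1.30963511 -42.29843963]
```

```bash

python3 -m inch '[[0,0,0,0,-0.1,0,1],[0,0,0,0,0,-0.8,1],[0,0,0,0,0,-0.8,1],[0,0,0,0,0,-0.8,1],[0,0,0,0.7,0.76,0,0.2],[0,0,0,0.7,0.76,0,0.2],[0,0,0,0.63,0.76,0,0.2],[0,0,0,0,0.76,0,0.2]]'|grep -E "eef|contact"
python3 -m inch '[[0,0,0,0,0,0.7,0.2],[0,0,0,0,0,0.7,0.2],[0,0,0,0,0,0.5,0.2],[0,0,0,0,0,0.38,0.2],[0,0,0,0,0,0,0.2],[0,0,0,-0.12,0,0,0.2],[0,0,0,-0.1,0,0,0.2],[0,0,0,0,0,0,0.2]]'|grep -E "eef|contact|open"
python3 -c "
from h import *
print(w2j(r.sense()['eef_pos']))
f=grab_frame('wrist'); P=pts(f);Z=P[...,2];j=w2j(P)
for y in range(-21,90,8):
    q=j[(Z>44)&(Z<47)&(abs(j[...,1]-y)<2.5)&(abs(j[...,0])<34)]; print(y,len(q),q.min(0)[0].round(1) if len(q) else '')"
```

```text
eef_pos: [482.4, 102.4, 98.9]
contact_force: [0.0, -0.7, 0.0]
eef_pos: [493.1, 103.5, 43.1]
contact_force: [-0.8, -0.3, 0.4]
opening: 0.802
[-45.23276242  31.73720531]
-21 0 
-13 0 
-5 295 -33.9
3 519 -29.9
11 429 -29.9
19 432 -30.2
27 480 -30.2
35 469 -30.3
43 444 -30.5
51 425 -30.1
59 512 -30.2
67 368 -34.0
75 0 
83 0
```

Fronts are flush at -30. One light confirming push on A and C.

```bash

python3 -m inch '[[0,0,0,-0.08,0,0,0.2],[0,0,0,-0.04,0,0,0.2],[0,0,0,0,0,0,0.2]]'|grep -E "eef|contact"
python3 -m inch '[[0,0,0,-0.02,0,0,0.2],[0,0,0,0,0,0,0.2]]'|grep -E "eef|contact"
python3 -m inch '[[0,0,0,-0.02,0,0,0.2],[0,0,0,0,0,0,0.2]]'|grep -E "eef|contact"
python3 -c "
from h import *
print(w2j(r.sense()['eef_pos']))"
```

```text
eef_pos: [495.1, 103.9, 42.6]
contact_force: [1.2, -0.7, -0.0]
eef_pos: [495.2, 104.0, 42.4]
contact_force: [-0.9, -0.5, -0.4]
eef_pos: [495.6, 104.0, 42.3]
contact_force: [-0.0, -0.1, -0.9]
[-42.67677613  31.78229009]
```

```bash

python3 -m inch '[[0,0,0,-0.04,0,0,0.2],[0,0,0,0,0,0,0.2]]'|grep -E "eef|contact"
python3 -m inch '[[0,0,0,-0.02,0,0,0.2],[0,0,0,0,0,0,0.2]]'|grep -E "eef|contact"
python3 -m inch '[[0,0,0,-0.01,0,0,0.2],[0,0,0,0,0,0,0.2]]'|grep -E "eef|contact"
python3 -c "
from h import *
print(w2j(r.sense()['eef_pos']))"
```

```text
eef_pos: [496.7, 104.2, 42.3]
contact_force: [0.4, -0.1, -0.6]
eef_pos: [496.7, 104.2, 42.2]
contact_force: [-1.4, 0.1, 0.9]
eef_pos: [496.7, 104.2, 42.2]
contact_force: [-3.4, -0.7, 2.0]
[-41.47965136  31.78269322]
```

```bash

python3 -m inch '[[0,0,0,0.15,0,0,0.2],[0,0,0,0,0,-1,0.2],[0,0,0,0,0,-1,0.2],[0,0,0,0,0,-1,1],[0,0,0,0,0,-0.9,1],[0,0,0,-0.96,-0.25,0,1],[0,0,0,-0.96,-0.25,0,1],[0,0,0,-0.96,-0.25,0,1]]'|grep -E "eef|contact"
python3 -m inch '[[0,0,0,-0.96,-0.25,0,1],[0,0,0,-0.96,-0.25,0,1],[0,0,0,0,0,0,1],[0,0,0,0,0,0,1]]'|grep -E "eef|contact|open"
python3 -c "
from h import *
plan(*j2w(75,0.4),90,np.pi+JY)
f=grab_frame('wrist'); P=pts(f);Z=P[...,2];j=w2j(P)
R=(j[...,0]>-36)&(j[...,0]<29.5)&(abs(j[...,1])<89)
blobs(P,R&(abs(Z-45.7)<2.5),'blk',150)"
```

```text
eef_pos: [569.1, 98.0, 140.8]
contact_force: [0.2, -0.4, -0.3]
eef_pos: [617.9, 94.0, 139.5]
contact_force: [-1.4, 1.1, -0.1]
opening: 0.003
at [617.9  94.  139.5] [ 3.142e+00  1.000e-03 -2.964e+00] rz -0.0002 shift [0.04 0.01 1.98] F [-1.4  1.1 -0.1] t 35.87
blk w [538.1 109.9] jig [ 0.3 30. ] size [118.   58.8] ang-jig 0.3 z 45.6
```

Row looks right. Press down on the plunger.

```bash

python3 -m inch '[[0,0,0,0.03,0,0.7,1],[0,0,0,0,0,0.7,1],[0,0,0,0,0,0.4,1],[0,0,0,0,0,0.16,1],[0,0,0,0,0,0,1]]'|grep -E "eef|contact"
python3 -m inch '[[0,0,0,0,0,0.14,1],[0,0,0,0,0,0.12,1],[0,0,0,0,0,0,1]]'|grep -E "eef|contact"
python3 -m inch '[[0,0,0,0,0,0.08,1],[0,0,0,0,0,0,1]]'|grep -E "eef|contact"
```

```text
eef_pos: [615.2, 94.0, 89.9]
contact_force: [0.4, 0.0, 0.4]
eef_pos: [616.9, 94.2, 84.7]
contact_force: [0.8, -0.6, 1.3]
eef_pos: [617.0, 94.2, 82.7]
contact_force: [0.6, -0.3, 3.7]
```

```bash

python3 -m inch '[[0,0,0,0,0,0.08,1],[0,0,0,0,0,0.06,1],[0,0,0,0,0,0,1]]'|grep -E "eef|contact"
python3 -m inch '[[0,0,0,0,0,0.04,1],[0,0,0,0,0,0,1]]'|grep -E "eef|contact"
python3 -m inch '[[0,0,0,0,0,0.03,1],[0,0,0,0,0,0,1]]'|grep -E "eef|contact"
```

```text
eef_pos: [616.9, 94.1, 78.9]
contact_force: [0.3, 1.9, 5.1]
eef_pos: [617.0, 94.1, 78.0]
contact_force: [0.4, 1.0, 5.8]
eef_pos: [617.0, 94.2, 77.4]
contact_force: [-0.2, 0.5, 6.1]
```

```bash

python3 -m inch '[[0,0,0,0,0,0.03,1],[0,0,0,0,0,0,1]]'|grep -E "eef|contact"
python3 -m inch '[[0,0,0,0,0,0.02,1],[0,0,0,0,0,0,1]]'|grep -E "eef|contact"
python3 -m inch '[[0,0,0,0,0,0.02,1],[0,0,0,0,0,0,1]]'|grep -E "eef|contact"
```

```text
eef_pos: [617.0, 94.2, 76.8]
contact_force: [-1.1, 1.6, 8.3]
eef_pos: [617.0, 94.2, 76.7]
contact_force: [-2.5, -0.0, 10.2]
eef_pos: [617.0, 94.2, 76.6]
contact_force: [-3.2, 0.0, 14.8]
```

The plunger is on its stop: the force climbs to 15 N with no further travel. Release, rise clear and check.

```bash

python3 -m inch '[[0,0,0,0,0,-0.2,1],[0,0,0,0,0,-0.4,1],[0,0,0,0,0,-1,1],[0,0,0,0,0,-1,1],[0,0,0,0,0,-1,1],[0,0,0,0.8,0,-1,1],[0,0,0,0.8,0,-1,1],[0,0,0,0.8,0,-1,1]]'>/dev/null
python3 -m inch '[[0,0,0,0.8,0,-1,1],[0,0,0,0.6,0,-1,1],[0,0,0,0,0,0,1],[0,0,0,0,0,0,1],[0,0,0,0,0,0,1]]'|grep -E "clock|eef"
python3 -c "
from h import *
f=grab_frame('wrist'); save(f,'w10'); P=pts(f);Z=P[...,2];j=w2j(P)
I=f['pixels']; rr,cc=np.where((abs(j[...,0])<90)&(abs(j[...,1])<110)&(Z>5)); 
c=I[rr.min():rr.max(),cc.min():cc.max(),::-1]; c=cv2.resize(c,None,fx=3,fy=3,interpolation=cv2.INTER_CUBIC); c=c[:600,:800]; cv2.imwrite('pics/fin.png',c)
R=(abs(j[...,0])<100)&(abs(j[...,1])<125)
blobs(P,R&(Z>55)&(Z<80),'high',30)
blobs(P,R&(abs(Z-45.7)<2)&(j[...,0]<29),'row',100)
for y in range(-35,105,6):
    q=j[(Z>44)&(Z<47)&(abs(j[...,1]-y)<2)&(j[...,0]<15)&(j[...,0]>-35)]; print(y,len(q),q.min(0)[0].round(1) if len(q) else '',end='; ')
q=j[(Z>44)&(Z<47.5)&(abs(j[...,0])<20)]; print(np.histogram(q[:,1],bins=np.arange(84,104,1)))"
```

```text
clock: 38.92
eef_pos: [522.9, 77.1, 289.9]
row w [536.2 115.7] jig [-0.6 36.1] size [129.9  59.2] ang-jig 0.0 z 45.6
-35 0 ; -29 58 -29.0; -23 126 -28.9; -17 124 -29.1; -11 107 -29.0; -5 106 -28.9; 1 113 -29.1; 7 142 -29.1; 13 130 -29.0; 19 113 -28.9; 25 117 -29.1; 31 114 -29.0; 37 127 -28.9; 43 121 -29.1; 49 114 -28.9; 55 122 -29.0; 61 125 -29.0; 67 123 -28.9; 73 123 -29.1; 79 127 -28.9; 85 127 -29.0; 91 117 -30.1; 97 93 -30.2; 103 1 -17.2; (array([29, 23, 33, 27, 28, 27, 26, 32, 31, 27, 21, 23, 29, 26, 28, 24, 18,
        1,  0]), array([ 84,  85,  86,  87,  88,  89,  90,  91,  92,  93,  94,  95,  96,
        97,  98,  99, 100, 101, 102, 103]))
```

View pics/fin.png

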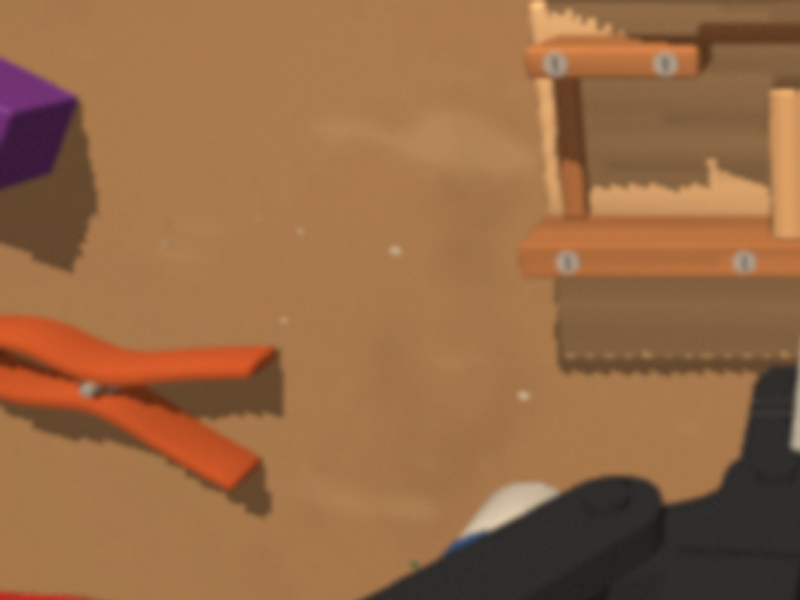

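The crop missed the row: it shows the clamp at (130,400) and the tub's edge, both in place. The numbers show the row's fronts straight within 0.1 mm and no gap to the stop. Next, a top-camera check of the plunger and stop, then hand in.

```bash

python3 -m inch '[[0,0,0,0,-1,-1,1],[0,0,0,0,-1,-1,1],[0,0,0,0,-1,-1,1],[0,0,0,0,-1,-1,1],[0,0,0,0,-1,-1,1],[0,0,0,0,-1,-1,1],[0,0,0,0,-1,0,1],[0,0,0,0,-1,0,1]]'>/dev/null
python3 -m inch '[[0,0,0,0,-1,0,1],[0,0,0,0,-1,0,1],[0,0,0,0,0,0,1],[0,0,0,0,0,0,1]]'|grep -E "clock|eef"
python3 - <<'E'
from h import *
Q=np.load("top0.npz")["P"]; P=pts(grab_frame("top"))
for n,X in(("before",Q),("now",P)):
    Z=X[...,2]; j=w2j(X)
    R=(abs(j[...,0])<95)&(abs(j[...,1])<125)
    blobs(X,R&(Z>55)&(Z<80)&(j[...,0]>50),n+' plunger',20)
    blobs(X,R&(abs(Z-46)<3.5)&(j[...,0]<27)&(j[...,0]>-33)&(j[...,1]>-50),n+' row/stop',15)
    m=(abs(j[...,0])<15)&(Z>43)&(Z<49); print(j[m][:,1].max().round(1))
E
```

```text
clock: 39.97
eef_pos: [567.5, -169.8, 438.2]
before plunger w [617.6  92.4] jig [75.4 -1.3] size [23.3 21.2] ang-jig -12.2 z 64.1
before row/stop w [559.1  64.6] jig [ 12.9 -18.2] size [19.8 17. ] ang-jig -9.2 z 46.6
before row/stop w [538.9  79.1] jig [-4.4 -0.4] size [10.4 10.1] ang-jig -9.4 z 46.1
before row/stop w [522.5  67.3] jig [-22.7  -9.1] size [26.7 16.7] ang-jig -7.3 z 45.9
before row/stop w [515.6 128.3] jig [-18.7  52.2] size [23.6 16.7] ang-jig -9.4 z 45.5
before row/stop w [512.4 106.8] jig [-25.6  31.5] size [13.3 10. ] ang-jig -8.2 z 45.1
335.7
now plunger w [618.1  92.6] jig [75.9 -1.1] size [23.6 21.1] ang-jig -7.0 z 63.2
now row/stop w [536.9 116.5] jig [ 0.2 36.7] size [113.8  52.3] ang-jig -0.7 z 46.1
now row/stop w [524.4  57.4] jig [-22.6 -19.2] size [19.9 13.5] ang-jig -8.7 z 46.4
now row/stop w [510.1 165.7] jig [-17.4  89.9] size [13.5 13.2] ang-jig -9.4 z 46.4
335.5
```

The plunger is back up and the row is tight, so I hand it in.

```bash
python3 -c "
from rig import r
print(r.sign_off())"
```

```text
the job is handed in; nothing more can be done
None
```

The job is handed in at about 40 s: the three blocks sit in a straight, tight row against the fence and stop, with final nudges kept under about 8 N; the plunger was pressed to its stop and came back up, and the tub, tape roll and clamp were left untouched.

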